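# Hold the spring clip open over the sugar order's card

## Task

Two tea orders wait on the shelf, each an upturned bowl before its order card; the blue sugar jar stands beside one of the cards, the milk ladle beside the other. Take the red spring clip off the rim of the yellow tray by squeezing its handles, and hold it wide open around the middle of the top edge of the card that the jar stands beside: square to the card, its edge well inside the jaws, the clip touching the card nowhere. Finish still holding it open like that, since I shall slip the sugar note in beside the card before the clip closes; leave everything else standing where it is.

Things in the scene. Friction and masses are not known exactly. Their poses are not given: they have to be found in the camera images.
- clip: Red plastic spring clip, peg type, 50 mm wide, about 66 mm high, 36 g; at the start upright, pushed home on the tray's far (+x) rim. Origin: middle of its hinge line (axis of the 10 mm thick steel spring barrel). x: across the clip, the way the handles are squeezed and the jaws open; y: along the hinge line and jaw edges; z: from jaws to handles (up).
- clip_handles (a point): Point between the two handle plates, 31 mm above the hinge line: the height to grip. Plates 32 mm wide (y), 2.5 mm thick, one on each side in x. Shut, they lean apart, 46 mm over the outside at their upper ends (40 mm above the hinge). Squeezed fully they stand parallel, 21 mm over the outside, 8 to 44 mm above the hinge, and stop there.
- jaw_a (a joint): Turn of the clip's -x half (handle and jaw in one piece) about the hinge line, rad: 0 shut on the 3 mm tray rim, -0.06 shut empty, 0.32 fully open. Always equal to jaw_b. Squeezing at the handles takes about 5 N at 0 and 10 N at 0.32; let go, it springs shut.
- jaw_b (a joint): The same for the +x half of the clip.
- tip_a (a point): Middle of the lower inner edge (black rubber lip) of the clip's -x jaw. Jaws are 50 mm wide along y. Fully open, the two tips are 20 mm apart and 26 mm below the hinge line, the jaws' outsides 36 mm apart; the barrel's underside is 5 mm below the hinge line, so the free depth is 21 mm.
- tip_b (a point): Middle of the lower inner edge of the clip's +x jaw.
- card_a: The left (+y) order card: a stiff white card 2.5 mm thick, 105 mm wide (along y), standing upright in a wooden block 46 x 120 x 20 mm high; top edge 105 mm above the shelf. Blue band and grey lines on both faces. Loose, 300 g. Origin: centre of the block's underside, in the card's middle plane; x is square to the card's face, y along the card, z up.
- card_b: The right (-y) order card and block, the same in every way as card_a.
- card_a_top (a point): Middle of the top edge of card_a (105 mm above its origin).
- card_b_top (a point): Middle of the top edge of card_b (105 mm above its origin).
- jar: Squat sugar jar of blue glass with a cork lid, 86 mm across, 70 mm high. Origin: centre of its underside. It stands at the outer end of one of the two cards, about 125 mm from that card's origin (and more than 250 mm from the other's): this tells the card that the clip is for. Must not be moved.
- ladle: Aluminium milk ladle standing on its cup (72 mm across, 62 mm high) at the outer end of the other card, its thin handle on the far (+x) side rising to 200 mm. Origin: centre of the cup's underside. Must not be moved.
- tray: Yellow plastic tray, open above, 110 mm along x, 170 mm along y, 40 mm high, walls 3 mm thick, empty. Loose, 350 g. Origin: centre of its underside; the clip sits on its +x wall.
- bowl_a: Upturned white porcelain tea bowl, 106 mm across, 58 mm high, on the far (+x) side of card_a, about 100 mm from it. Origin: centre of its rim on the shelf.
- bowl_b: Upturned white porcelain tea bowl, the same, on the far (+x) side of card_b.
Things that resemble listed ones, but are neither listed nor needed, are in the scene too. What is shaped like the bowl_b but black or pink is not meant.

How it is judged:
By the outcome, as a careful person would: the job done as asked, in the order asked, and still so for the second after the job is handed in, while the arm keeps its last pose, push and grip.
It also fails if it takes over 40 s, if anything falls off the work surface, if the arm or the gripper's body presses on something with over 40 N, if the wrist force passes 120 N, or if a joint passes its speed limit or range.

## Robot

A 7-joint arm with a two-finger parallel gripper is mounted at the origin on the work surface. World frame = base frame: x ahead of the robot, y to its left, z up, the work surface at z = 0. Lengths are in mm, angles in rad, forces in N, time in s.
With the tool pointing down it reaches from about 425 to 875 mm from the base axis. Payload 9.9 kg.
Tool frame: the origin (TCP) lies at the very end of the fingers, on their centre line; the grasp point (between the pads) lies 19 mm behind it; z points along the fingers, x is the direction in which the jaws open and shut, and the axes are right-handed (so a half turn about z gives the same grasp; the last joint's range is limited). The gripper opens to 85 mm and grips with 20 to 120 N. Pads are 22 mm wide; open, the fingers measure 114 mm over their backs; the gripper's body (76 mm by 85 mm) begins 54 mm behind the grasp point. The pads swing forward as they close: fully open they stand 13 mm farther back than shut.
Start: joints at [1.142, 0.576, 0.025, 1.437, -0.015, 1.129, -0.057], TCP at [228.16, -635.272, 194.289] pointing down, gripper open.
Joint ranges: [-2.76, 2.76], [-0.34, 2.15], [-1.52, 1.57], [0.19, 2.46], [-1.09, 4.23], [0.17, 1.99], [-2.82, 2.82]. Speed limits (rad/s): [2.22, 2.22, 3.01, 3.01, 3.14, 3.14, 3.14].

## Interface

Orientations are given as a rotation vector (axis times angle).
In Python, from station import ctrl gives the robot as it stands. The module is installed in compiled form; this text tells all that it offers.
- The arm moves only by the tool jog_arm, never from a script. Its argument "moves" is a list of rows, each a list of 7 numbers: the turn, a rotation vector about the tool's x, y, z each as a share of 1.5 rad, from -1 to 1, then the shift along the tool's x, y, z each as a share of 8 cm, from -1 to 1, then the closure in counts, from 0 (fully open) to 255 (shut). In form: [[ax, ay, az, x, y, z, fingers], ...]. A call has 1 to 12 rows; each row is the pose to reach, as a shift and turn from the pose commanded when the call began, along the tool's axes at that moment; what a row does not reach only later rows make up. A row lasts 1/12 s, in which the tool goes at most 41.7 mm and 7.16 degrees, less where a joint would pass 70% of its speed; a pose out of reach is approached as far as the arm can. A call with a number of a shift or a turn outside -1 to 1 is refused whole. A call with a gripper value outside its range is refused whole. The fingers move at their own pace and stop on an object; "force" is the grip in N (left out, the last holds). Time passes only in rows, so rows that repeat a pose let the fingers close. It gives the time, the measured TCP pose, the force and the opening at its end, in the units of the state.
- ctrl.get_obs(): the state, without advancing time (a new reading comes with each control period).
- ctrl.capture(name): name is "scene" or "top" or "wrist"; returns the picture (480x640x3 uint8, red, green, blue); there is no depth.
- ctrl.calibration(name): a dict with "mtx" (3x3 intrinsics, pixels), "rvec" (rotation vector, rad) and "tvec" (3), from world to camera coordinates, as OpenCV has them; the wrist camera has in their place "tool_from_camera" (4x4, takes a point from camera to tool coordinates, whose origin is the TCP and whose axes are the tool frame's). Camera axes: x right, y down, z forward; pixel columns grow to the right and rows downward; lengths in mm; the calibration is good to about 2 mm. A picture is of the moment at which its call begins: read the wrist's pose just before it. calibration takes no time and is no camera call.
- ctrl.sign_off(): hands the job in, once; it reports no verdict.
Trained networks look in the newest picture that a camera, given by its name, has taken for a name from the list of things; names that differ only in an ending like _2 or _b are one class to them, and where a whole thing is asked for, a point or a joint stands for the part that bears it (a point fixed in the world has none). Each returns a list of dicts, best first, with "p" (0 to 1); they miss things now and then, are a little off and sometimes report something else, mostly with a low value. They report only what shows in the picture. A call takes as long as a camera call. They do not tell look-alikes from the thing itself.
- ctrl.cut_out(name, camera): "pixels" (480x640 bool, what is visible of it) and "centre" ([column, row] in pixels, amid what is visible of it).
- ctrl.mark_of(name, camera): "centre" ([column, row] in pixels: a listed point, or the origin of a listed thing).
The state is a dict: "time": time; "joint_positions": joint angles; "joint_vel": joint speeds; "effort": joint torques, N m; "ee_pos": TCP position; "ee_rot": TCP orientation; "wrist_force": force on the tool from outside, world axes, zero at the start; "moment": the same for the moment, N m; "gripper_width": finger opening in mm.
Only numpy, scipy, OpenCV 4.12 (cv2) and the standard library are available. Lean on these libraries where they do the work, as an engineer would, in place of code of your own. Each camera call takes 0.05 s, during which the arm holds its last target. There are 200 camera calls.

## Working session

There is one attempt and no reset: what is moved stays moved. The work goes in short steps, Python scripts to look and compute and a tool call to move; the robot and the scene stay as the last step left them, time stands still between calls to the robot, and variables do not carry over. Pictures are saved under pics/ and viewed, about 8 in all and at most 12, crops included, and the job is handed in when it is done.

Besides the shell and the picture viewer there is one more tool, called after "Request:" as name(argument=value, ...), one argument or row to a line, values as JSON. jog_arm: Moves the arm, as the interface text tells. Its arguments: {"type":"object","properties":{"moves":{"type":"array","items":{"type":"array","items":{"type":"number"}}},"force":{"type":"number"}},"required":["moves"]}

```bash
mkdir -p pics; cat > h.py <<'E'
import numpy as np, cv2
from station import ctrl
from scipy.spatial.transform import Rotation as R
def cam(n):
    c=ctrl.calibration(n); K=np.array(c["mtx"],float)
    if "rvec" in c:
        Rm=cv2.Rodrigues(np.array(c["rvec"],float))[0]; t=np.array(c["tvec"],float).ravel()
    else:
        o=ctrl.get_obs(); T=np.eye(4); T[:3,:3]=R.from_rotvec(o["ee_rot"]).as_matrix(); T[:3,3]=o["ee_pos"]
        M=np.linalg.inv(T@np.array(c["tool_from_camera"])); Rm=M[:3,:3]; t=M[:3,3]
    return K,Rm,t
def ray(C,p):
    K,Rm,t=C; d=Rm.T@np.linalg.inv(K)@[p[0],p[1],1]; return -Rm.T@t,d
def atz(C,p,z):
    o,d=ray(C,p); return o+d*(z-o[2])/d[2]
def proj(C,P):
    K,Rm,t=C; q=K@(Rm@np.asarray(P,float).reshape(-1,3).T+t[:,None]); return (q[:2]/q[2]).T
def tri(Cs,ps):
    A=np.zeros((3,3));b=np.zeros(3)
    for C,p in zip(Cs,ps):
        o,d=ray(C,p); d=d/np.linalg.norm(d); M=np.eye(3)-np.outer(d,d); A+=M;b+=M@o
    return np.linalg.solve(A,b)
def save(im,n): cv2.imwrite("pics/"+n,im[:,:,::-1])
E
python3 - <<'E'
from h import *
C={n:cam(n) for n in("scene","top")}
ims={n:ctrl.capture(n) for n in C}
for n in C: save(ims[n],n+"0.png"); print(n,-C[n][1].T@C[n][2])
for nm in ["clip","clip_handles","card_a","card_a_top","jar","ladle","tray","bowl_a"]:
    for n in C:
        for d in ctrl.mark_of(nm,n)[:4]:
            c=d["centre"]; print(nm,n,round(d["p"],2),np.round(c,1),"z0:",np.round(atz(C[n],c,0)[:2]))
print(ctrl.get_obs())
E
```

```text
scene [1170.76905089  128.57864097 1122.79640316]
top [ 451.31444794    7.38670923 1380.01687364]
clip scene 0.31 [459.2 319.4] z0: [648. 322.]
clip top 0.56 [336.8 291.7] z0: [448. -27.]
clip_handles scene 0.64 [307.2 198.3] z0: [408. -44.]
clip_handles top 0.64 [338.5 287.5] z0: [457. -31.]
clip_handles top 0.51 [336.2 290.2] z0: [451. -26.]
card_a scene 0.71 [401.1 300.6] z0: [628. 200.]
card_a scene 0.58 [237.6 254.7] z0: [ 583. -165.]
card_a top 0.79 [234.4 214.9] z0: [628. 204.]
card_a top 0.58 [392.7 233.4] z0: [ 578. -157.]
card_a_top scene 0.8 [405.8 277.4] z0: [571. 203.]
card_a_top scene 0.67 [401.3 301.5] z0: [630. 200.]
card_a_top top 0.8 [226.4 211.1] z0: [637. 222.]
jar scene 0.94 [458.5 317.9] z0: [645. 320.]
jar scene 0.72 [233.2 227.2] z0: [ 516. -193.]
ladle scene 0.8 [178.8 258. ] z0: [ 615. -289.]
ladle top 0.95 [451.3 220. ] z0: [ 606. -292.]
tray scene 0.68 [306.2 203.7] z0: [423. -44.]
tray scene 0.64 [326.5 196.9] z0: [396.  -1.]
tray top 0.64 [322.3 312.9] z0: [401.   7.]
bowl_a scene 0.94 [151.8 311.3] z0: [ 746. -306.]
bowl_a scene 0.76 [237.9 295. ] z0: [
[... 292 characters left out ...]
32.]
{'time': 0.9, 'joint_positions': array([ 1.14220353,  0.57568656,  0.02490393,  1.43711712, -0.01499975,
        1.12898128, -0.05649966]), 'joint_vel': array([ 0.00171427,  0.00164805, -0.00039545,  0.00065954,  0.00050338,
       -0.00042818, -0.00034471]), 'effort': array([ 7.27254464e-04, -7.65471768e+01,  2.24906221e+00, -2.86285043e+01,
        1.54257420e-02,  2.77031635e-03, -2.34304173e-05]), 'ee_pos': array([ 228.15488674, -635.27288375,  194.29190671]), 'ee_rot': array([-2.56957711e+00,  1.80744063e+00,  7.71996030e-06]), 'wrist_force': array([-0.05572111,  0.81161574,  0.16368876]), 'moment': array([-0.03555367,  0.01627801, -0.00420947]), 'gripper_width': 85.25586665348557}
```

View pics/scene0.png

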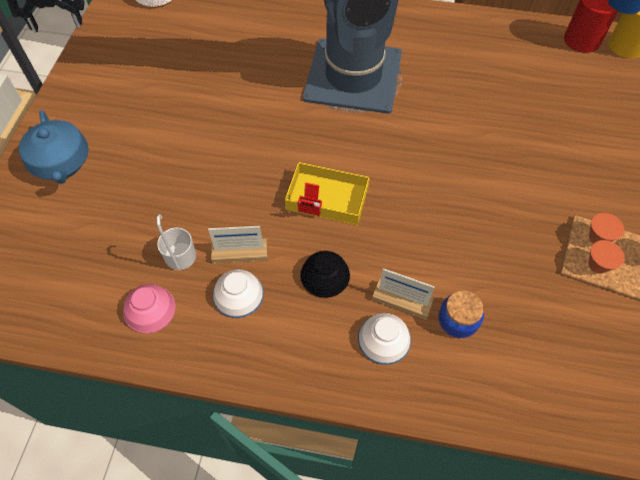

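View pics/top0.png

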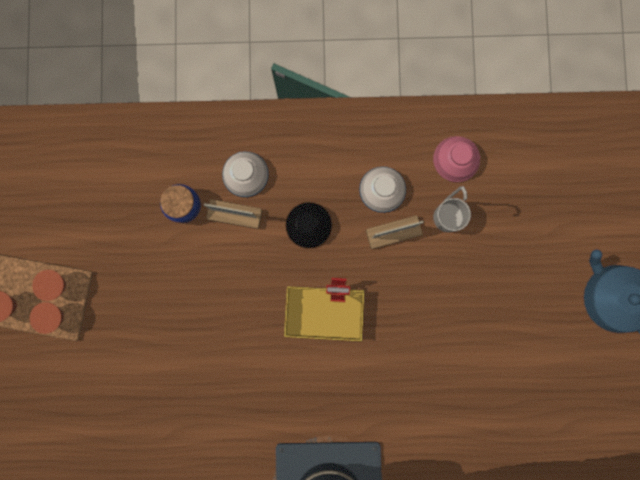

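The scene view has the jar at (461,314) beside the left card (402,293), and the ladle at (177,248) beside the right card (237,240). In the top view these are at (180,203), (233,213), (453,214) and (396,231). The red clip is at scene (311,200) / top (338,290). Card candidates are scene (402,293) and (237,240). The jar stands at the outer end of (402,293), so that is card_a, the target. I'll check this in an enlarged crop.

```bash
python3 - <<'E'
from h import *
s=cv2.imread("pics/scene0.png");t=cv2.imread("pics/top0.png")
f=lambda im,x,y,w,h:cv2.resize(im[y:y+h,x:x+w],(400,300),interpolation=cv2.INTER_CUBIC)
cv2.imwrite("pics/crop.png",np.vstack([np.hstack([f(s,360,255,140,105),f(t,150,165,140,105)]),np.hstack([f(s,280,160,100,75),f(t,280,265,100,75)])]))
Cs=cam("scene");Ct=cam("top")
ctrl.capture("scene");ctrl.capture("top")
def best(nm,n): 
    r=ctrl.mark_of(nm,n); return r[0]["centre"] if r else None
print("handles",tri([Cs,Ct],[best("clip_handles","scene"),best("clip_handles","top")]))
print("cardtop",tri([Cs,Ct],[best("card_a_top","scene"),best("card_a_top","top")]))
for n,C in(("scene",Cs),("top",Ct)):
  for nm in("clip","tray","card_a"):
    for d in ctrl.cut_out(nm,n)[:2]:
        ys,xs=np.nonzero(d["pixels"]); r=cv2.minAreaRect(np.c_[xs,ys].astype(np.float32)); print(nm,n,round(d["p"],2),np.round(d["centre"]),len(xs),np.round(cv2.boxPoints(r),1).tolist())
o=ctrl.get_obs();print(R.from_rotvec(o["ee_rot"]).as_matrix().round(3));print(np.array(ctrl.calibration("wrist")["tool_from_camera"]).round(2),ctrl.calibration("wrist")["mtx"])
E
```

```text
handles [452.75814807 -29.31539995  76.83166314]
cardtop [623.12537449 200.27966743  96.7628485 ]
clip scene 0.74 [310. 209.] 249 [[295.8999938964844, 209.5], [298.79998779296875, 197.89999389648438], [321.3999938964844, 203.60000610351562], [318.5, 215.10000610351562]]
clip scene 0.7 [308. 199.] 613 [[294.8999938964844, 210.60000610351562], [301.0, 180.1999969482422], [325.0, 185.0], [318.8999938964844, 215.39999389648438]]
tray scene 0.89 [332. 189.] 3231 [[282.0, 208.39999389648438], [293.0, 158.8000030517578], [369.8999938964844, 175.89999389648438], [358.8999938964844, 225.5]]
card_a scene 0.93 [402. 294.] 1905 [[370.79998779296875, 298.5], [382.70001220703125, 266.8999938964844], [437.70001220703125, 287.5], [425.79998779296875, 319.20001220703125]]
card_a scene 0.75 [237. 245.] 1900 [[208.6999969482422, 227.10000610351562], [266.1000061035156, 224.10000610351562], [267.8999938964844, 259.6000061035156], [210.60000610351562, 262.6000061035156]]
clip top 0.83 [334. 292.] 390 [[328.0, 278.0], [349.0, 278.0], [349.0, 301.0], [328.0, 301.0]]
clip top 0.27 [230. 212.] 1069 [[204.100
[... 289 characters left out ...]
6, 341.5]]
card_a top 0.72 [394. 232.] 1043 [[365.8999938964844, 229.39999389648438], [418.0, 215.60000610351562], [423.20001220703125, 235.1999969482422], [371.1000061035156, 249.0]]
card_a top 0.58 [233. 213.] 1055 [[206.39999389648438, 219.89999389648438], [210.0, 199.39999389648438], [262.0, 208.60000610351562], [258.29998779296875, 229.10000610351562]]
[[ 0.338 -0.941 -0.   ]
 [-0.941 -0.338  0.   ]
 [-0.    -0.    -1.   ]]
[[   1.      0.      0.     -0.24]
 [  -0.      0.96    0.27  -67.04]
 [  -0.     -0.27    0.96 -179.39]
 [   0.      0.      0.      1.  ]] [[367.00035047   0.         316.75100451]
 [  0.         367.00035047 242.91181298]
 [  0.           0.           1.        ]]
```

View pics/crop.png

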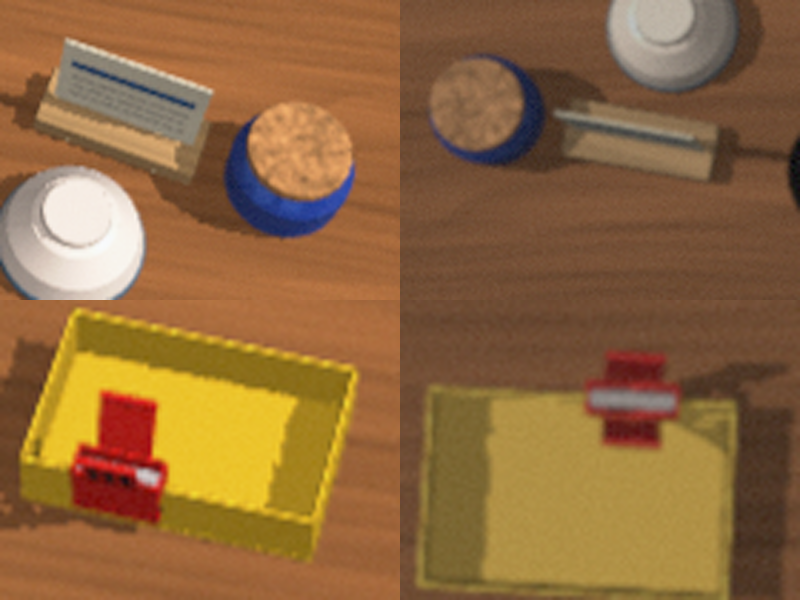

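The crop confirms it: the jar stands at the end of the left card (scene 402,293), so card_a is the target. The clip straddles the tray's +x rim, with its handles at about (453,-29,77). Next I'll move above the clip.

Request:
jog_arm(
  moves=[
    [0, 0, 0, -0.5, -0.5, -0.5, 0],
    [0, 0, 0, -1, -1, -0.5, 0],
    [0, 0, 0, -1, -1, -0.5, 0],
    [0, 0, 0, -1, -1, -0.5, 0],
  ],
  force=30,
)

```text
time: 1.83
ee_pos: [282.1, -526.9, 236.5]
ee_rot: [-2.574, 1.795, -0.005]
wrist_force: [1.3, -0.9, -0.2]
gripper_width: 85.5
```

Request:
jog_arm(
  moves=[
    [0, 0, 0, -1, -1, 0, 0],
    [0, 0, 0, -1, -1, 0, 0],
    [0, 0, 0, -1, -1, 0, 0],
  ],
)

```text
time: 2.08
ee_pos: [326.0, -427.6, 234.4]
ee_rot: [-2.57, 1.805, -0.0]
wrist_force: [0.0, 0.3, -0.7]
gripper_width: 85.1
```

Request:
jog_arm(
  moves=[
    [0, 0, 0, -1, -1, 0, 0],
    [0, 0, 0, -1, -1, 0, 0],
    [0, 0, 0, -1, -1, 0, 0],
  ],
)

```text
time: 2.33
ee_pos: [374.3, -324.9, 234.6]
ee_rot: [-2.571, 1.804, -0.001]
wrist_force: [0.9, -0.2, -0.1]
gripper_width: 85.1
```

Request:
jog_arm(
  moves=[
    [0, 0, 0, -1, -1, 0, 0],
    [0, 0, 0, -1, -1, 0, 0],
    [0, 0, 0, -1, -1, 0, 0],
  ],
)

```text
time: 2.58
ee_pos: [422.5, -222.5, 234.6]
ee_rot: [-2.571, 1.804, -0.001]
wrist_force: [-0.1, -1.3, 0.1]
gripper_width: 85.6
```

Request:
jog_arm(
  moves=[
    [0, 0, 0, -1, -1, 0, 0],
    [0, 0, 0, -1, -1, 0, 0],
    [0, 0, 0, -1, -1, 0, 0],
  ],
)

```text
time: 2.83
ee_pos: [470.7, -120.0, 234.7]
ee_rot: [-2.571, 1.804, -0.001]
wrist_force: [0.4, 0.4, -0.1]
gripper_width: 85.3
```

Request:
jog_arm(
  moves=[
    [0, 0, -0.787, -1, -0.2, 0.3, 0],
    [0, 0, -0.787, -1, -0.2, 0.3, 0],
    [0, 0, -0.787, -1, -0.2, 0.3, 0],
    [0, 0, -0.787, -1, -0.2, 0.3, 0],
    [0, 0, -0.787, -1, -0.2, 0.3, 0],
    [0, 0, -0.787, -1, -0.2, 0.3, 0],
    [0, 0, -0.787, -1, -0.2, 0.3, 0],
    [0, 0, -0.787, -1, -0.2, 0.3, 0],
    [0, 0, -0.787, -1, -0.2, 0.3, 0],
    [0, 0, -0.787, -1, -0.2, 0.3, 0],
    [0, 0, -0.787, -1, -0.2, 0.3, 0],
    [0, 0, -0.787, -1, -0.2, 0.3, 0],
  ],
)

```text
time: 3.83
ee_pos: [457.5, -43.1, 210.4]
ee_rot: [-3.141, 0.075, -0.0]
wrist_force: [-0.7, 0.4, -0.4]
gripper_width: 85.4
```

```bash
python3 - <<'E'
from h import *
o=ctrl.get_obs();print(o["time"],o["ee_pos"],R.from_rotvec(o["ee_rot"]).as_matrix().round(3),o["gripper_width"],o["wrist_force"])
C=cam("wrist"); im=ctrl.capture("wrist"); save(im,"w1.png")
for nm,z in(("clip",45),("clip_handles",76)):
    for d in ctrl.mark_of(nm,"wrist"): print(nm,d["p"],d["centre"],atz(C,d["centre"],z))
for d in ctrl.cut_out("clip","wrist")[:1]:
    ys,xs=np.nonzero(d["pixels"]);print(xs.min(),xs.max(),ys.min(),ys.max())
E
```

```text
3.8333 [457.48075305 -43.0582046  210.40283675] [[ 0.999 -0.048  0.   ]
 [-0.048 -0.999  0.   ]
 [ 0.    -0.    -1.   ]] 85.37136744967349 [-0.72311836  0.38999252 -0.35081248]
clip 0.83 [309.6, 198.0] [451.20690959 -26.72991674  45.        ]
clip_handles 0.94 [309.1, 204.6] [451.27972449 -27.81348262  76.        ]
clip_handles 0.45 [315.8, 194.6] [457.46912421 -19.46818804  76.        ]
279 340 171 227
```

View pics/w1.png

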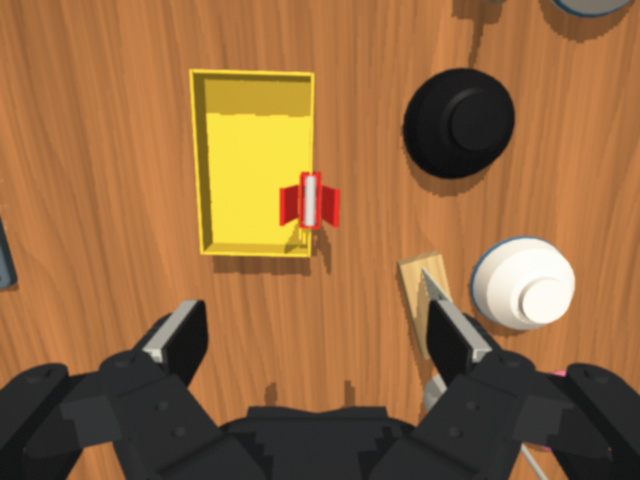

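The wrist view shows the clip at (310,200) on the tray's right (+x) wall. The look-alike black bowl is at (460,122), and card_b is at lower right. I'll go lower for a finer fix.

Request:
jog_arm(
  moves=[
    [0, 0, 0, -0.08, -0.16, 0.3, 0],
    [0, 0, 0, -0.08, -0.16, 0.62, 0],
    [0, 0, 0, -0.08, -0.16, 0.62, 0],
    [0, 0, 0, -0.08, -0.16, 0.62, 0],
  ],
)

```text
time: 4.37
ee_pos: [450.9, -29.8, 160.4]
ee_rot: [3.141, -0.071, -0.004]
wrist_force: [0.4, -0.3, 0.9]
gripper_width: 85.1
```

```bash
python3 - <<'E'
from h import *
o=ctrl.get_obs();print(o["time"],o["ee_pos"],o["ee_rot"])
C=cam("wrist"); im=ctrl.capture("wrist"); save(im,"w2.png")
for nm,z in(("clip",45),("clip_handles",76)):
    for d in ctrl.mark_of(nm,"wrist"): print(nm,d["p"],d["centre"],atz(C,d["centre"],z))
r=im.astype(int); red=((r[...,0]>90)&(r[...,1]<70)&(r[...,2]<70)).astype(np.uint8)
n,l,s,c=cv2.connectedComponentsWithStats(red)
for i in np.argsort(-s[1:,4])[:3]+1: print(s[i],c[i])
cv2.imwrite("pics/w2c.png",cv2.resize(im[100:300,230:400,::-1],None,fx=3.4,fy=3,interpolation=cv2.INTER_CUBIC))
E
```

```text
4.3667 [450.92564584 -29.84378086 160.38386912] [ 3.14077487 -0.07139009 -0.00385377]
clip 0.93 [317.7, 225.7] [451.08409347 -29.2479681   45.        ]
clip_handles 0.77 [317.2, 231.0] [450.83539978 -26.20558427  76.        ]
[ 320  192   34   68 1265] [337.30671937 230.55256917]
[ 285  193   32   64 1000] [297.899 229.135]
[512   0   9  36 138] [515.78985507  14.73913043]
```

View pics/w2.png

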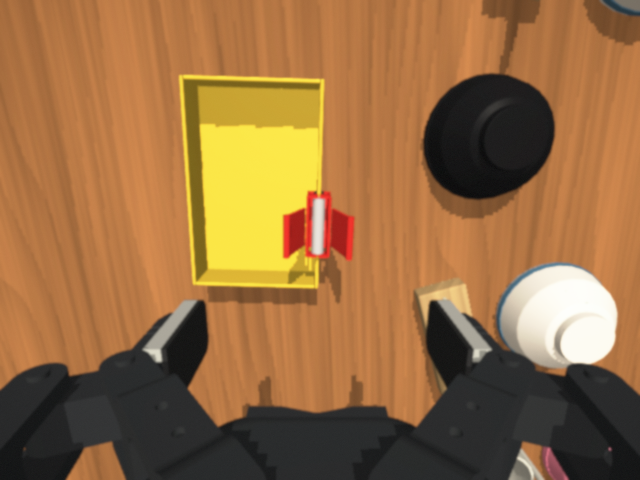

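```bash
python3 - <<'E'
from h import *
C=cam("wrist"); im=cv2.imread("pics/w2.png")[:,:,::-1].astype(int)
def yaw(a,b):
    v=np.array(a)-np.array(b); return np.degrees(np.arctan2(-v[0],v[1]))  # y axis dir
for a,b,t in(((181,76),(323,80),'x'),((193.5,286),(318,289),'x'),((181,76),(193.5,286),'y'),((323,80),(318,289),'y')):
    P,Q=atz(C,a,40),atz(C,b,40); v=Q-P
    if t=='y': v=np.array([v[1],-v[0]])if 0 else v
    ang=np.degrees(np.arctan2(v[1],v[0])) if t=='x' else np.degrees(np.arctan2(v[0],-v[1]))
    print(t,ang,np.linalg.norm(v[:2]),P,Q)
red=(im[...,0]>90)&(im[...,1]<70)&(im[...,2]<70); red[:, :270]=0; red[:,365:]=0; red[:185]=0; red[265:]=0
L=[];Rr=[]
for y in range(185,265):
    xs=np.nonzero(red[y])[0]
    if len(xs): L.append((xs.min(),y)); Rr.append((xs.max()+1,y))
L=np.array(L);Rr=np.array(Rr)
L=L[L[:,0]<295];Rr=Rr[Rr[:,0]>345]
print(L[[0,-1]],Rr[[0,-1]])
for S in(L,Rr):
    S=S[2:-2]; p=np.polyfit(S[:,1],S[:,0],1); ys=np.array([S[0,1],S[-1,1]]); P=[atz(C,(np.polyval(p,y),y),84) for y in ys]
    print(P, np.degrees(np.arctan2(P[1][0]-P[0][0],-(P[1][1]-P[0][1]))) )
# grey barrel
g=(np.ptp(im,axis=2)<30)&(im[...,0]>150); g[:,:300]=0; g[:,335:]=0; g[:190]=0;g[262:]=0
ys,xs=np.nonzero(g); r=cv2.minAreaRect(np.c_[xs,ys].astype(np.float32)); print(r, atz(C,r[0],50)); b=cv2.fitLine(np.c_[xs,ys].astype(np.float32),cv2.DIST_L2,0,.01,.01).ravel();P=atz(C,b[2:]-20*b[:2],50);Q=atz(C,b[2:]+20*b[:2],50);v=Q-P;v=v*np.sign(v[1]);print(P,Q,np.degrees(np.arctan2(-v[0],v[1])))
E
```

```text
x -4.104110564954292 107.40334883324932 [355.18667362  89.72166033  40.        ] [462.31460278  82.03490969  40.        ]
x -4.167077788608745 109.57526964470931 [341.56867956 -80.09681145  40.        ] [450.8542755  -88.05911236  40.        ]
y -4.584822149173503 170.3636203034037 [355.18667362  89.72166033  40.        ] [341.56867956 -80.09681145  40.        ]
y -3.8545591907920667 170.47966283099277 [462.31460278  82.03490969  40.        ] [450.8542755  -88.05911236  40.        ]
[[294 213]
 [285 256]] [[347 215]
 [350 259]]
[array([430.78537198, -12.02397276,  84.        ]), array([428.3704739 , -41.01108955,  84.        ])] -4.762277465287279
[array([479.29714716, -15.72643281,  84.        ]), array([477.28499152, -45.60326517,  84.        ])] -3.8529583612238736
((318.0, 226.0), (52.0, 10.0), 90.0) [453.46642508 -28.87208305  50.        ]
[451.99808983 -45.48013633  50.        ] [454.46097287 -12.25366011  50.        ] -4.239246092547964
```

Request:
jog_arm(
  moves=[
    [0, 0, 0.019, 0.02, 0, 0.31, 0],
    [0, 0, 0.019, 0.02, 0, 0.31, 0],
    [0, 0, 0.019, 0.02, 0, 0.31, 0],
    [0, 0, 0.019, 0.02, 0, 0.31, 0],
    [0, 0, 0.019, 0.02, 0, 0.31, 0],
    [0, 0, 0.019, 0.02, 0, 0.31, 0],
  ],
)

```text
time: 5.02
ee_pos: [453.7, -29.9, 136.8]
ee_rot: [3.139, -0.116, 0.002]
wrist_force: [-0.7, 0.2, -0.1]
gripper_width: 85.6
```

```bash
cat > m.py <<'E'
from h import *
def meas(tag,z0=84,box=(270,370,180,290)):
    o=ctrl.get_obs(); T=R.from_rotvec(o["ee_rot"]).as_matrix();print(o["time"],o["ee_pos"],"yaw",np.degrees(np.arctan2(T[1,0],T[0,0])),"tilt",T[:2,2])
    C=cam("wrist"); im=ctrl.capture("wrist"); save(im,tag+".png"); im=im.astype(int)
    a,b,c,d=box
    m=np.zeros(im.shape[:2],bool); m[c:d,a:b]=1
    red=m&(im[...,0]>90)&(im[...,1]<70)&(im[...,2]<70)
    E=np.array([(x.min(),x.max()+1,y) for y in range(c,d) for x in [np.nonzero(red[y])[0]] if len(x)])
    mid=[]
    for k,ext in((0,E[:,0].min()),(1,E[:,1].max())):
        S=E[abs(E[:,k]-ext)<12][3:-3]; p=np.polyfit(S[:,2],S[:,k],1); P=[atz(C,(np.polyval(p,y)-.5,y),z0) for y in (S[0,2]-3,S[-1,2]+3)]
        print(S[0],S[-1],np.round(P,1).tolist(),"yaw",np.degrees(np.arctan2(P[1][0]-P[0][0],P[0][1]-P[1][1]))); mid.append((P[0]+P[1])/2)
    mid=np.array(mid); c=mid.mean(0); print("handle centre",c,"span",np.linalg.norm(mid[1]-mid[0])); 
    d=T.T@(c-o["ee_pos"]); print("in tool axes",d)
    g=m&(np.ptp(im,axis=2)<30)&(im[...,0]>150); n,l,s,cc=cv2.connectedComponentsWithStats(g.astype(np.uint8)); i=1+np.argmax(s[1:,4]); print("barrel",s[i],atz(C,cc[i],50))
E
python3 - <<'E'
from m import *
meas("w3")
E
```

```text
5.0167 [453.6854328  -29.94347735 136.76782464] yaw -4.231333500288482 tilt [ 1.27797402e-03 -9.60916195e-05]
[281 352 223] [277 351 265] [[428.5, -9.4, 84.0], [425.6, -42.1, 84.0]] yaw -5.089556015770577
[283 347 222] [277 351 266] [[476.9, -12.4, 84.0], [474.7, -46.4, 84.0]] yaw -3.732945215211627
handle centre [451.42110265 -27.57756837  84.        ] span 48.94551937682874
in tool axes [-2.5003477  -2.19247081 52.76466021]
barrel [308 205  12  58 590] [451.20522409 -28.0567129   50.        ]
```

Request:
jog_arm(
  moves=[
    [0, 0, 0.002, -0.03, -0.022, 0.0, 0],
    [0, 0, 0.002, -0.03, -0.022, 0.2, 0],
    [0, 0, 0.002, -0.03, -0.022, 0.4, 0],
    [0, 0, 0.002, -0.03, -0.022, 0.6, 0],
    [0, 0, 0.002, -0.03, -0.022, 0.8, 0],
    [0, 0, 0.002, -0.03, -0.022, 0.97, 0],
    [0, 0, 0.002, -0.03, -0.022, 0.97, 0],
    [0, 0, 0.002, -0.03, -0.022, 0.97, 0],
    [0, 0, 0.002, -0.03, -0.022, 0.97, 0],
    [0, 0, 0.002, -0.03, -0.022, 0.97, 0],
  ],
)

```text
time: 5.9
ee_pos: [451.6, -27.9, 59.2]
ee_rot: [-3.139, 0.121, -0.002]
wrist_force: [-0.6, -0.5, 0.5]
gripper_width: 85.4
```

```bash
python3 - <<'E'
from m import *
meas("w4",box=(220,420,200,400))
for nm,z in(("clip",45),("clip_handles",76)):
    C=cam("wrist")
    for d in ctrl.mark_of(nm,"wrist"): print(nm,d["p"],d["centre"],atz(C,d["centre"],z))
E
```

```text
5.9 [451.57968993 -27.93289892  59.20164008] yaw -4.420084180539065 tilt [ 1.49313773e-03 -3.13005170e-05]
[245 246 372] [248 249 393] [[413.2, -63.5, 84.0], [413.3, -78.9, 84.0]] yaw 0.4750586784785217
[269 373 263] [265 371 326] [[477.3, -13.0, 84.0], [474.8, -46.8, 84.0]] yaw -4.25166292309748
handle centre [444.65923769 -50.55963145  84.        ] span 75.12744931112988
in tool axes [ -5.11907771  23.09070463 -24.80795723]
barrel [ 309  232   16   78 1171] [451.20910208 -27.65480631  50.        ]
clip 0.7 [315.7, 269.4] [450.45148167 -29.31616222  45.        ]
clip_handles 0.88 [320.0, 287.6] [452.60304035 -27.59332239  76.        ]
```

View pics/w4.png

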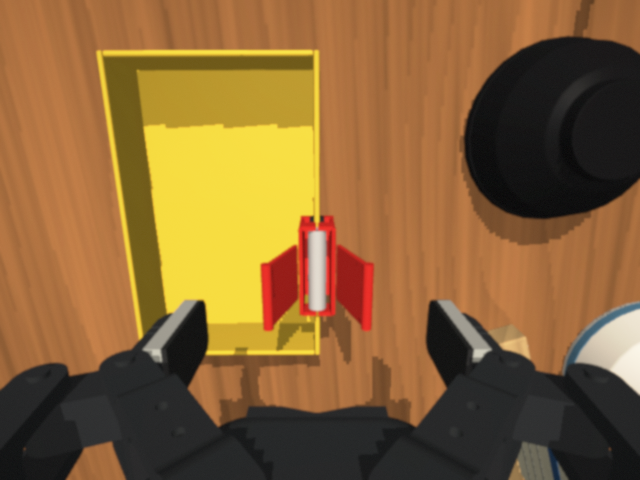

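The clip (262–373) is centred between the finger edges (207/428). I'm not yet sure how high the fingertips are, so I'll close partly without touching and check.

Request:
jog_arm(
  moves=[
    [0, 0, 0, 0, 0, 0, 90],
    [0, 0, 0, 0, 0, 0, 90],
    [0, 0, 0, 0, 0, 0, 90],
    [0, 0, 0, 0, 0, 0, 90],
    [0, 0, 0, 0, 0, 0, 90],
  ],
)

```text
time: 6.47
ee_pos: [450.9, -28.0, 58.3]
ee_rot: [-3.139, 0.121, 0.0]
wrist_force: [0.1, -0.4, 0.5]
gripper_width: 55.3
```

```bash
python3 - <<'E'
from h import *
o=ctrl.get_obs();print(o["time"],o["ee_pos"],o["ee_rot"],o["gripper_width"])
save(ctrl.capture("wrist"),"w5.png"); s=ctrl.capture("scene"); save(s,"s5.png")
a=cv2.imread("pics/w5.png")[180:480,120:520]; b=cv2.resize(cv2.imread("pics/s5.png")[130:250,230:390],(400,300),interpolation=cv2.INTER_CUBIC)
cv2.imwrite("pics/c5.png",np.hstack([a,b]))
E
```

```text
6.4667 [450.94184751 -27.96362462  58.28341879] [-3.13923033e+00  1.20946057e-01  1.31374657e-04] 55.31040436312199
```

View pics/c5.png

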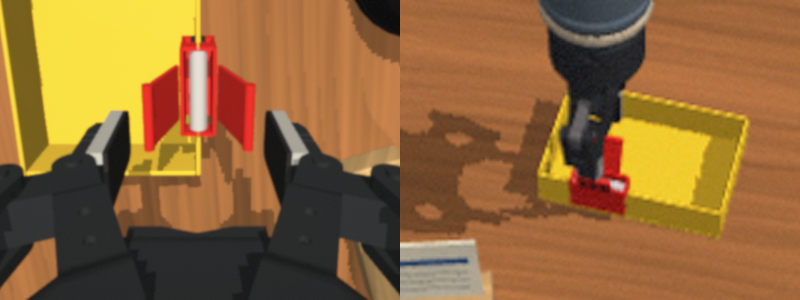

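```bash
python3 - <<'E'
from h import *
C=cam("scene"); W=cam("wrist"); o=ctrl.get_obs(); T=R.from_rotvec(o["ee_rot"]).as_matrix(); p=o["ee_pos"]
for z in(0,-8,-20,-43):
    P=np.array([p+T@[sx*x,y,z] for sx in(1,) for x in(28,38) for y in(-11,11)])
    print(z,"scene",proj(C,P).round(0).tolist(),"wrist",proj(W,P).round(0).tolist())
# clip heights: handle upper edge corners (right/+x plate) for z=84/98
for d in ctrl.mark_of("clip_handles","scene")[:1]: print(d)
for zh in(84,98):
    print(zh,proj(C,[[476,-12.5,zh],[474,-46,zh]]).round(0).tolist())
im=cv2.imread("pics/s5.png"); cv2.imwrite("pics/s5c.png",cv2.resize(im[150:230,270:350],(800,600)[:1]*1+(600,) if 0 else (600,600),interpolation=cv2.INTER_CUBIC))
E
```

```text
0 scene [[312.0, 211.0], [302.0, 209.0], [310.0, 215.0], [301.0, 213.0]] wrist [[372.0, 256.0], [371.0, 296.0], [392.0, 256.0], [389.0, 296.0]]
-8 scene [[312.0, 209.0], [302.0, 207.0], [310.0, 213.0], [301.0, 211.0]] wrist [[375.0, 261.0], [373.0, 302.0], [395.0, 261.0], [392.0, 302.0]]
-20 scene [[312.0, 206.0], [302.0, 204.0], [310.0, 210.0], [300.0, 208.0]] wrist [[379.0, 269.0], [377.0, 313.0], [400.0, 269.0], [398.0, 313.0]]
-43 scene [[311.0, 200.0], [301.0, 198.0], [310.0, 204.0], [300.0, 202.0]] wrist [[388.0, 288.0], [385.0, 338.0], [413.0, 288.0], [409.0, 338.0]]
{'centre': [307.3, 197.9], 'p': 0.89}
84 [[315.0, 204.0], [300.0, 201.0]]
98 [[315.0, 200.0], [299.0, 197.0]]
```

View pics/s5c.png

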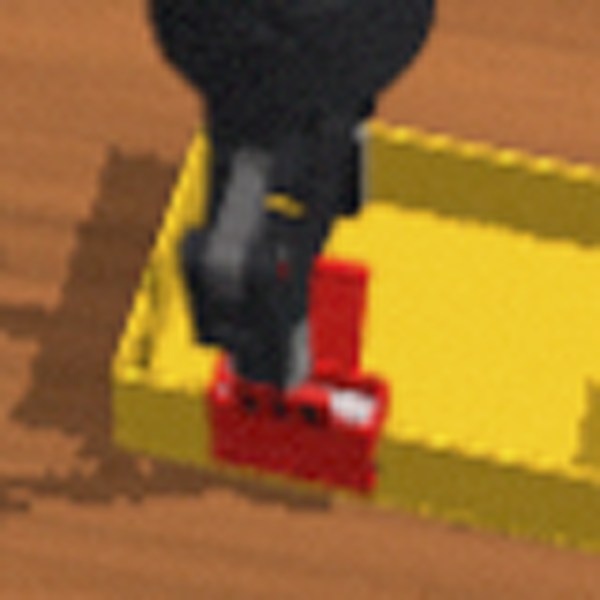

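The scene crop and the wrist view both put the visible fingertips (scene ~(306,201)) about 40 mm above the nominal TCP, contrary to the given geometry. I'll settle it by closing gently in steps and watching the handle span.

Request:
jog_arm(
  moves=[
    [0, 0, 0, 0, 0, 0, 110],
    [0, 0, 0, 0, 0, 0, 120],
    [0, 0, 0, 0, 0, 0, 130],
    [0, 0, 0, 0, 0, 0, 140],
    [0, 0, 0, 0, 0, 0, 148],
    [0, 0, 0, 0, 0, 0, 148],
    [0, 0, 0, 0, 0, 0, 148],
  ],
  force=20,
)

```text
time: 7.2
ee_pos: [451.0, -28.0, 58.3]
ee_rot: [-3.139, 0.121, -0.0]
wrist_force: [-0.6, -0.4, -0.3]
gripper_width: 35.7
```

```bash
python3 - <<'E'
from h import *
o=ctrl.get_obs();print(o["time"],o["ee_pos"],o["gripper_width"],o["wrist_force"])
save(ctrl.capture("wrist"),"w6.png"); save(ctrl.capture("scene"),"s6.png")
a=cv2.imread("pics/w6.png")[180:480,120:520]; b=cv2.resize(cv2.imread("pics/s6.png")[160:220,275:355],(400,300),interpolation=cv2.INTER_CUBIC)
cv2.imwrite("pics/c6.png",np.hstack([a,b]))
E
```

```text
7.2 [450.95999039 -27.95712982  58.30463775] 35.74945401237751 [-0.60558085 -0.4298075  -0.25729394]
```

View pics/c6.png

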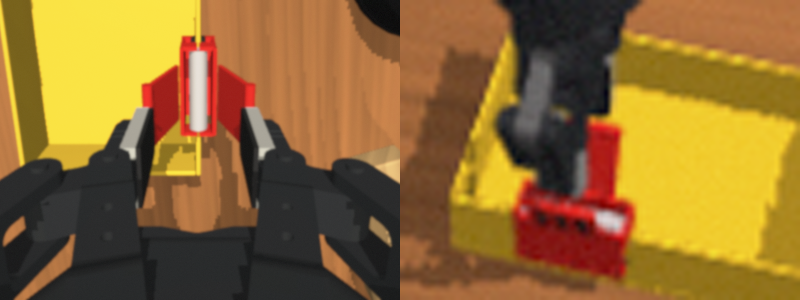

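The handle span hasn't changed and the pads pass over the handle tops, so the real fingertips are well above the nominal TCP. I'll open to clear and descend about 42 mm more. Nothing is under the fingers even if I'm wrong.

Request:
jog_arm(
  moves=[
    [0, 0, 0, 0, 0, 0, 30],
    [0, 0, 0, 0, 0, 0, 30],
    [0, 0, 0, 0, 0, 0, 30],
    [0, 0, 0, 0, 0, 0, 30],
    [0, 0, 0, 0, 0, 0.15, 30],
    [0, 0, 0, 0, 0, 0.3, 30],
    [0, 0, 0, 0, 0, 0.4, 30],
    [0, 0, 0, 0, 0, 0.5, 30],
    [0, 0, 0, 0, 0, 0.5, 30],
    [0, 0, 0, 0, 0, 0.5, 30],
  ],
)

```text
time: 8.13
ee_pos: [450.7, -27.9, 18.0]
ee_rot: [3.139, -0.121, -0.002]
wrist_force: [-0.9, 0.8, 0.0]
gripper_width: 75.5
```

```bash
python3 - <<'E'
from h import *
o=ctrl.get_obs();print(o["time"],o["ee_pos"],o["ee_rot"],o["gripper_width"],o["wrist_force"])
save(ctrl.capture("wrist"),"w7.png"); save(ctrl.capture("scene"),"s7.png")
a=cv2.imread("pics/w7.png")[180:480,120:520]; b=cv2.resize(cv2.imread("pics/s7.png")[160:220,275:355],(400,300),interpolation=cv2.INTER_CUBIC)
cv2.imwrite("pics/c7.png",np.hstack([a,b]))
E
```

```text
8.1333 [450.68300633 -27.87498839  18.04133132] [ 3.13925441e+00 -1.20512086e-01 -1.56215708e-03] 75.4670069412286 [-0.8647664   0.79104679  0.02205972]
```

View pics/c7.png

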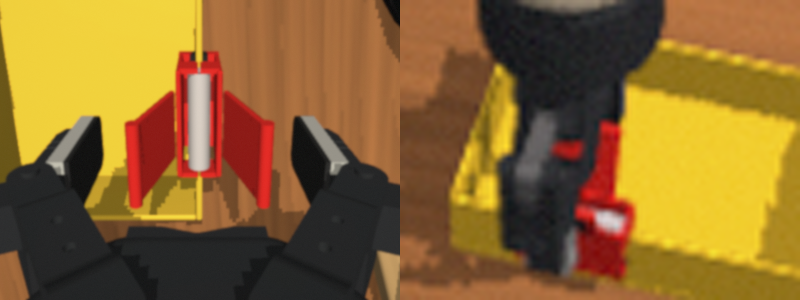

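Wrist view: the tips (inner edges at columns 222/412) are now about 25 mm below the handle tops and centred to within 1 mm. I'll make a small shift and close.

Request:
jog_arm(
  moves=[
    [0, 0, 0, 0.011, -0.03, 0, 60],
    [0, 0, 0, 0.011, -0.03, 0, 90],
    [0, 0, 0, 0.011, -0.03, 0, 110],
    [0, 0, 0, 0.011, -0.03, 0, 130],
    [0, 0, 0, 0.011, -0.03, 0, 150],
    [0, 0, 0, 0.011, -0.03, 0, 170],
    [0, 0, 0, 0.011, -0.03, 0, 190],
    [0, 0, 0, 0.011, -0.03, 0, 210],
    [0, 0, 0, 0.011, -0.03, 0, 255],
    [0, 0, 0, 0.011, -0.03, 0, 255],
    [0, 0, 0, 0.011, -0.03, 0, 255],
    [0, 0, 0, 0.011, -0.03, 0, 255],
  ],
  force=30,
)

```text
time: 9.23
ee_pos: [452.6, -25.4, 19.6]
ee_rot: [3.139, -0.12, 0.003]
wrist_force: [-4.2, 1.7, 22.1]
gripper_width: 20.3
```

```bash
python3 - <<'E'
from h import *
o=ctrl.get_obs();print(o["time"],o["ee_pos"],o["ee_rot"],o["gripper_width"],o["wrist_force"])
W=cam("wrist");im=ctrl.capture("wrist"); save(im,"w8.png"); save(ctrl.capture("scene"),"s8.png")
for nm in("clip","clip_handles","tip_a"):
  for c in("wrist","scene"):
    for d in ctrl.mark_of(nm,c)[:2]: print(nm,c,d)
a=cv2.imread("pics/w8.png")[180:480,120:520]; b=cv2.resize(cv2.imread("pics/s8.png")[160:220,275:355],(400,300),interpolation=cv2.INTER_CUBIC)
cv2.imwrite("pics/c8.png",np.hstack([a,b]))
i=im.astype(int);red=(i[...,0]>90)&(i[...,1]<70)&(i[...,2]<70);red[:200]=0;red[420:]=0;red[:,:220]=0;red[:,420:]=0
ys,xs=np.nonzero(red);print(xs.min(),xs.max(),ys.min(),ys.max(),len(xs))
for y in range(ys.min(),ys.max(),10):
    x=np.nonzero(red[y])[0]; print(y,x.min(),x.max(),end="; ")
E
```

```text
9.2333 [452.57002893 -25.37674034  19.58840824] [ 3.13913440e+00 -1.20373862e-01  2.95997886e-03] 20.271193300422294 [-4.16500788  1.69665255 22.1220486 ]
clip wrist {'centre': [317.0, 302.5], 'p': 0.86}
clip scene {'centre': [310.9, 201.9], 'p': 0.52}
clip_handles wrist {'centre': [317.3, 336.8], 'p': 0.94}
clip_handles scene {'centre': [238.1, 292.5], 'p': 0.29}
tip_a wrist {'centre': [339.4, 279.6], 'p': 0.69}
tip_a wrist {'centre': [297.2, 280.6], 'p': 0.64}
tip_a scene {'centre': [308.0, 219.1], 'p': 0.76}
tip_a scene {'centre': [313.5, 207.5], 'p': 0.38}
281 418 237 412 6439
237 337 344; 247 282 352; 257 282 352; 267 282 351; 277 283 351; 287 290 343; 297 289 344; 307 287 346; 317 282 351; 327 285 348; 337 286 348; 347 286 418; 357 286 347; 367 286 347; 377 287 346; 387 283 351; 397 284 354; 407 292 343;
```

Squeezed to 20.3 mm, which is fully open. I'll lift straight up.

Request:
jog_arm(
  moves=[
    [0, 0, 0, 0, 0, -0.06, 255],
    [0, 0, 0, 0, 0, -0.12, 255],
    [0, 0, 0, 0, 0, -0.2, 255],
    [0, 0, 0, 0, 0, -0.35, 255],
    [0, 0, 0, 0, 0, -0.6, 255],
    [0, 0, 0, 0, 0, -0.85, 255],
    [0, 0, 0, 0, 0, -1, 255],
    [0, 0, 0, 0, 0, -1, 255],
    [0, 0, 0, 0, 0, -1, 255],
  ],
)

```text
time: 10.38
ee_pos: [452.4, -25.9, 98.9]
ee_rot: [3.139, -0.122, 0.002]
wrist_force: [-0.1, -0.3, -0.5]
gripper_width: 20.2
```

Request:
jog_arm(
  moves=[
    [0, 0, 0, 0, 0, -0.4, 255],
    [0, 0, 0, 0, 0, -0.8, 255],
    [0, 0, 0, 0, 0, -1, 255],
    [0, 0, 0, 0, 0, -1, 255],
  ],
)

```text
time: 10.72
ee_pos: [453.5, -25.6, 180.6]
ee_rot: [3.139, -0.121, 0.006]
wrist_force: [0.5, 0.3, -0.4]
gripper_width: 20.0
```

```bash
python3 - <<'E'
from h import *
o=ctrl.get_obs();print(o["time"],o["ee_pos"],o["ee_rot"],o["gripper_width"],o["wrist_force"])
W=cam("wrist");im=ctrl.capture("wrist"); save(im,"w9.png"); C=cam("scene");D=cam("top")
s=ctrl.capture("scene"); save(s,"s9.png"); t=ctrl.capture("top");save(t,"t9.png")
Cm={"wrist":W,"scene":C,"top":D}
for nm in("clip","clip_handles","tip_a","tray"):
  for c in Cm:
    for d in ctrl.mark_of(nm,c)[:2]: print(nm,c,round(d["p"],2),d["centre"])
T=R.from_rotvec(o["ee_rot"]).as_matrix()
for z in(0,-20,-31,-50): print(z,[(c,proj(Cm[c],o["ee_pos"]+T@[0,0,z]).round(1).tolist()) for c in Cm])
for c in("wrist","scene"):
  for d in ctrl.cut_out("clip",c)[:2]:
    ys,xs=np.nonzero(d["pixels"]); print(c,d["p"],xs.min(),xs.max(),ys.min(),ys.max(),len(xs))
a=im[180:480,120:520]; f=lambda i,x,y:cv2.resize(i[y:y+75,x:x+100],(400,300),interpolation=cv2.INTER_CUBIC)
save(np.vstack([np.hstack([a,f(s,270,140)]),np.hstack([f(t,190,180),f(s,355,250)])]),"c9.png")
E
```

```text
10.7167 [453.53329125 -25.56233909 180.57352473] [ 3.13920023 -0.12123905  0.00635085] 19.99099703332631 [ 0.48214572  0.25028009 -0.37692142]
clip wrist 0.91 [320.0, 307.2]
clip scene 0.97 [309.8, 156.9]
clip_handles wrist 0.91 [315.6, 335.2]
clip_handles scene 0.59 [306.7, 146.9]
tip_a wrist 0.82 [298.6, 282.2]
tip_a wrist 0.73 [336.5, 281.4]
tip_a scene 0.74 [308.0, 173.2]
tip_a scene 0.58 [310.7, 161.3]
tray wrist 0.91 [257.5, 187.2]
tray scene 0.74 [307.5, 157.5]
tray scene 0.73 [328.6, 198.4]
tray top 0.84 [324.8, 310.6]
0 [('wrist', [[317.6, 276.0]]), ('scene', [[310.2, 166.5]]), ('top', [[338.4, 289.0]])]
-20 [('wrist', [[317.7, 291.1]]), ('scene', [[310.1, 160.2]]), ('top', [[338.7, 289.0]])]
-31 [('wrist', [[317.7, 301.0]]), ('scene', [[310.0, 156.7]]), ('top', [[338.8, 289.1]])]
-50 [('wrist', [[317.9, 321.5]]), ('scene', [[309.9, 150.4]]), ('top', [[339.1, 289.1]])]
wrist 0.79 280 353 236 400 8642
scene 0.83 294 320 141 173 410
```

View pics/c9.png

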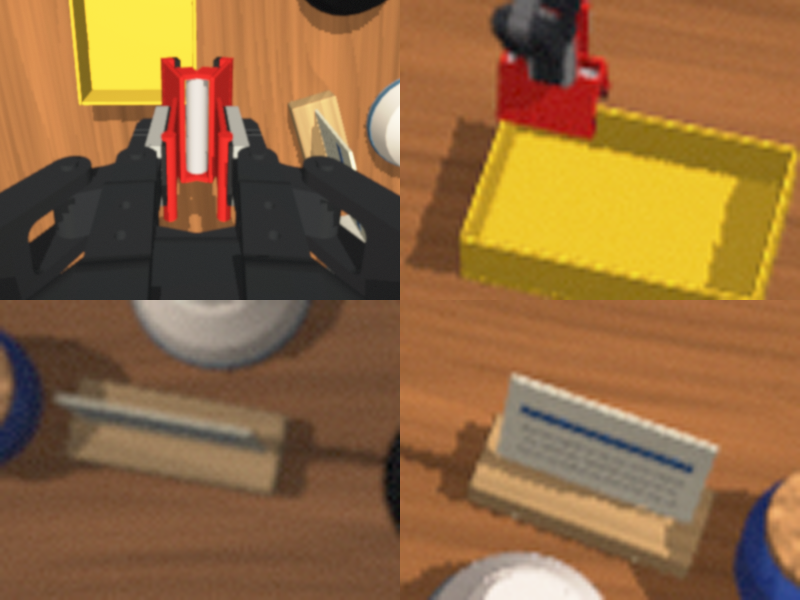

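The clip is held fully open with parallel handles, and the tray is in place. Next I'll locate card_a's top edge, at scene (383,269)–(434,287) and top (204,204.5)–(252.5,213).

```bash
python3 - <<'E'
from h import *
C=cam("scene");D=cam("top")
s=[(383.2,269),(434.2,287)]; t=[(252.5,213),(204.3,204.3)]
for n,Cm,e in(("scene",C,s),("top",D,t)):
    P=[atz(Cm,p,105) for p in e]; v=P[1]-P[0]; print(n,np.round(P,1).tolist(),"mid",(P[0]+P[1])/2,np.linalg.norm(v),"yaw",np.degrees(np.arctan2(-v[0],v[1])))
P=[tri([C,D],[a,b]) for a,b in zip(s,t)]; print("tri",np.round(P,1).tolist(),(P[0]+P[1])/2)
im={"scene":cv2.imread("pics/s9.png"),"top":cv2.imread("pics/t9.png")}
for n,Cm in(("scene",C),("top",D)):
    ctrl.capture(n)
    for nm in("card_a","card_a_top"):
      for d in ctrl.mark_of(nm,n)[:3]: print(nm,n,round(d["p"],2),d["centre"],atz(Cm,d["centre"],105 if "top" in nm else 0))
o=ctrl.get_obs();T=R.from_rotvec(o["ee_rot"]).as_matrix();print(o["time"],o["ee_pos"],T.round(3))
E
```

```text
scene [[617.1, 150.7, 105.0], [638.1, 252.2, 105.0]] mid [627.61419878 201.46219375 105.        ] 103.6766156668947 yaw -11.66283790492048
top [[617.9, 150.6, 105.0], [638.8, 252.9, 105.0]] mid [628.35330396 201.74535166 105.        ] 104.48699476662172 yaw -11.519402710314148
tri [[617.8, 150.6, 106.1], [638.6, 252.4, 106.2]] [628.20041281 201.47483801 106.13466591]
card_a scene 0.95 [400.3, 299.9] [626.23846626 197.75705301   0.        ]
card_a scene 0.94 [239.0, 254.4] [ 581.84702291 -162.23359877    0.        ]
card_a_top scene 0.59 [406.7, 280.1] [632.95969914 198.59070101 105.        ]
card_a top 0.7 [392.6, 232.6] [ 579.62228073 -157.17582228    0.        ]
card_a top 0.6 [233.1, 212.7] [633.30664988 206.94425364   0.        ]
card_a_top top 0.88 [226.7, 210.6] [624.24723017 205.33155933 105.        ]
card_a_top top 0.33 [183.8, 205.0] [638.24575487 296.64144563 105.        ]
11.8667 [452.03124043 -25.66449594 178.31911498] [[ 0.997 -0.077  0.   ]
 [-0.077 -0.997 -0.   ]
 [ 0.     0.    -1.   ]]
```

Request:
jog_arm(
  moves=[
    [0, 0, 0, 0.2, -0.3, 0, 255],
    [0, 0, 0, 0.4, -0.6, 0, 255],
    [0, 0, 0, 0.66, -1, 0, 255],
    [0, 0, 0, 0.66, -1, 0, 255],
  ],
)

```text
time: 12.2
ee_pos: [514.5, 56.8, 178.7]
ee_rot: [-3.135, 0.112, -0.005]
wrist_force: [-0.4, 0.5, 0.5]
gripper_width: 20.4
```

Request:
jog_arm(
  moves=[
    [0, 0, 0, 0.22, -0.33, 0, 255],
    [0, 0, 0, 0.44, -0.66, 0, 255],
    [0, 0, 0, 0.66, -1, 0, 255],
  ],
)

```text
time: 12.45
ee_pos: [570.3, 126.3, 178.3]
ee_rot: [3.139, -0.122, 0.0]
wrist_force: [0.7, 0.7, 1.2]
gripper_width: 19.9
```

Request:
jog_arm(
  moves=[
    [0, 0, 0.03, 0.22, -0.33, 0, 255],
    [0, 0, 0.06, 0.44, -0.66, 0, 255],
    [0, 0, 0.084, 0.66, -1, 0, 255],
    [0, 0, 0.084, 0.66, -1, 0, 255],
    [0, 0, 0.084, 0.66, -1, 0, 255],
    [0, 0, 0.084, 0.66, -1, 0, 255],
    [0, 0, 0.084, 0.66, -1, 0, 255],
  ],
)

```text
time: 13.03
ee_pos: [628.1, 200.1, 178.2]
ee_rot: [3.124, -0.319, -0.001]
wrist_force: [0.9, -0.4, 0.1]
gripper_width: 19.8
```

```bash
cat > a.py <<'E'
from h import *
def look(tag):
    o=ctrl.get_obs();T=R.from_rotvec(o["ee_rot"]).as_matrix()
    print(o["time"],o["ee_pos"],"yaw",np.degrees(np.arctan2(T[1,0],T[0,0])),"tilt",T[:2,2].round(4),o["gripper_width"],o["wrist_force"])
    Cm={n:cam(n) for n in("wrist","scene","top")}; ims={}
    for n in Cm: ims[n]=ctrl.capture(n); save(ims[n],f"{tag}_{n}.png")
    for nm in("clip","tip_a","card_a_top"):
      for c in Cm:
        for d in ctrl.mark_of(nm,c)[:2]: print(nm,c,round(d["p"],2),np.round(d["centre"],1))
    for n in Cm:
        i=ims[n].astype(int); red=((i[...,0]>90)&(i[...,1]<70)&(i[...,2]<70)).astype(np.uint8)
        k,l,s,c=cv2.connectedComponentsWithStats(red)
        for j in 1+np.argsort(-s[1:,4])[:3]: print("red",n,s[j],c[j].round(1))
    return o,T,Cm,ims
def model(o,T,Cm,off=25.5,y=3.5):
    f=lambda x,yy,z:o["ee_pos"]+T@[x,y-yy,-off-z]   # clip coords -> world
    for nm,p in(("hinge",(0,0,0)),("tip_a",(-10,0,-26)),("tip_b",(10,0,-26)),("jawB bot +y",(18,25,-26)),("jawB bot -y",(18,-25,-26))):
        print(nm,f(*p).round(1),[(n,proj(Cm[n],f(*p)).round(1).tolist()) for n in Cm])
E
python3 - <<'E'
from a import *
r=look("p1"); model(*r[:3]); print(proj(r[2]["wrist"],[[638.4,252.5,105],[617.8,150.6,105],[628.1,201.6,105]]).round(1).tolist())
E
```

```text
13.0333 [628.06646461 200.08791577 178.21138834] yaw -11.670063564031539 tilt [-0.0004 -0.001 ] 19.792570516568272 [ 0.91748514 -0.36632652  0.0959438 ]
clip wrist 0.82 [317.4 303. ]
clip scene 0.91 [413.3 252.4]
clip top 0.62 [393.7 231.7]
clip top 0.55 [246.  176.1]
tip_a wrist 0.73 [338.6 281.4]
tip_a wrist 0.65 [319.7 235.4]
tip_a scene 0.56 [407.  264.6]
tip_a scene 0.42 [416.  253.7]
card_a_top wrist 0.78 [317.5 238.5]
card_a_top wrist 0.69 [318.  211.2]
card_a_top scene 0.92 [405.9 278.1]
red wrist [ 279  237   74  170 6373] [316.9 312.5]
red wrist [280 112   9   7  10] [284.1 115.6]
red wrist [313 126   5   1   5] [315. 126.]
red scene [ 462    0  160   54 3462] [567.5  21.4]
red scene [   0  359  586  113 1448] [299.8 416.7]
red scene [395 238  31  33 394] [408.8 258. ]
red top [461 224  43   9 170] [480.6 228.6]
red top [462 142  25  38 161] [476.6 165.9]
red top [420 228  27  10 150] [431.8 233. ]
hinge [627.4 196.7 203.7] [('wrist', [[317.7, 302.9]]), ('scene', [[413.0, 252.3]]), ('top', [[223.2, 202.3]])]
tip_a [617.6 198.7 177.7] [('wrist', [[298.5, 281.8]]), ('scene', [[412.7, 254.9]]), ('top', [[224.4, 209.1]])]
tip_b [637.2 194.6 177.7] [('wrist', [[336.6, 281.8]]), ('scene', [[409.3, 263.7]]), ('top', [[226.3, 199.3]])]
jawB bot +y [650.  217.5 177.7] [('wrist', [[353.2, 235.6]]), ('scene', [[421.2, 271.9]]), ('top', [[214.9, 193.2]])]
jawB bot -y [639.9 168.5 177.7] [('wrist', [[350.7, 325.0]]), ('scene', [[394.9, 262.7]]), ('top', [[239.3, 197.7]])]
[[316.6, 162.8], [317.2, 304.6], [316.9, 237.4]]
```

The clip model (hinge 25.5 mm behind the TCP, y +3.5) matches both cameras to within 1 px. I'll centre along the card and go partway down.

Request:
jog_arm(
  moves=[
    [0, 0, 0, 0, -0.062, 0.1, 255],
    [0, 0, 0, 0, -0.062, 0.3, 255],
    [0, 0, 0, 0, -0.062, 0.5, 255],
    [0, 0, 0, 0, -0.062, 0.65, 255],
    [0, 0, 0, 0, -0.062, 0.65, 255],
    [0, 0, 0, 0, -0.062, 0.65, 255],
    [0, 0, 0, 0, -0.062, 0.65, 255],
  ],
)

```text
time: 14.22
ee_pos: [629.8, 206.7, 126.9]
ee_rot: [-3.125, 0.318, -0.001]
wrist_force: [1.0, -0.0, -1.2]
gripper_width: 20.1
```

```bash
python3 - <<'E'
from a import *
o,T,Cm,ims=look("p2"); model(o,T,Cm)
W=Cm["wrist"]; i=ims["wrist"].astype(int)
print("pred",proj(W,[[638.4,252.5,105],[617.8,150.6,105],[628.1,201.6,105]]).round(1).tolist())
# bright, unsaturated run near column 317 per row above the clip
for y in range(90,245,10):
    x=np.nonzero((np.ptp(i[y,295:340],axis=1)<28)&(i[y,295:340,0]>110))[0]+295
    print(y,(x.min(),x.max(),len(x)) if len(x) else None,end="; ")
print(); [print(y,i[y,300:336:2].tolist()) for y in(170,)]
E
```

```text
14.2167 [629.81051659 206.70627852 126.86544963] yaw -11.627957274742197 tilt [0.0007 0.0005] 20.131441603197825 [ 0.99001138 -0.03036255 -1.16435661]
clip wrist 0.81 [318.6 302.9]
clip scene 0.95 [411.4 266.2]
tip_a wrist 0.8 [297.4 280.6]
tip_a wrist 0.68 [338.9 281.3]
tip_a scene 0.55 [407.5 279. ]
tip_a scene 0.42 [412.7 269.6]
tip_a top 0.18 [249.  173.8]
card_a_top wrist 0.61 [319.8 266.5]
card_a_top scene 0.8 [408.  277.6]
card_a_top scene 0.61 [323.7 197.9]
red wrist [ 281  238   72  165 6296] [317.  312.6]
red wrist [305 133   8   1   8] [308.5 133. ]
red wrist [278 121   5   5   6] [280.3 123.2]
red scene [ 462    0  160   55 3438] [567.8  21.1]
red scene [   0  359  636  121 1549] [317.7 420. ]
red scene [396 252  31  33 373] [409.4 271.9]
red top [419 222  38  17 198] [433.3 232.4]
red top [332 225  38  13 144] [350.  231.2]
red top [463 142  24  39 140] [476.8 165.9]
hinge [629.1 203.3 152.4] [('wrist', [[317.7, 302.9]]), ('scene', [[412.6, 267.2]]), ('top', [[224.1, 205.2]])]
tip_a [619.3 205.3 126.4] [('wrist', [[298.5, 281.8]]), ('scene', [[412.4, 269.4]]), ('top', [[
[... 348 characters left out ...]
239.5, 200.7]])]
pred [[316.0, 181.2], [316.6, 350.5], [316.3, 271.3]]
90 None; 100 None; 110 None; 120 None; 130 None; 140 None; 150 None; 160 None; 170 None; 180 None; 190 (np.int64(315), np.int64(316), 2); 200 (np.int64(315), np.int64(316), 2); 210 (np.int64(315), np.int64(316), 2); 220 (np.int64(315), np.int64(316), 2); 230 (np.int64(315), np.int64(316), 2); 240 (np.int64(315), np.int64(316), 2); 
170 [[154, 123, 80], [157, 127, 83], [164, 131, 86], [166, 133, 87], [172, 137, 90], [171, 136, 89], [166, 135, 89], [180, 160, 124], [191, 181, 150], [173, 152, 116], [159, 128, 84], [155, 124, 81], [158, 126, 83], [169, 135, 88], [169, 136, 89], [168, 134, 89], [165, 131, 86], [160, 128, 85]]
```

The card's edge runs straight along columns 315–316 (square to the clip), about 0.7 mm from the jaw centre. I'll correct that and lower the clip.

Request:
jog_arm(
  moves=[
    [0, 0, 0, -0.008, 0.018, 0, 255],
    [0, 0, 0, -0.008, 0.018, 0.08, 255],
    [0, 0, 0, -0.008, 0.018, 0.16, 255],
    [0, 0, 0, -0.008, 0.018, 0.24, 255],
    [0, 0, 0, -0.008, 0.018, 0.32, 255],
    [0, 0, 0, -0.008, 0.018, 0.38, 255],
    [0, 0, 0, -0.008, 0.018, 0.42, 255],
    [0, 0, 0, -0.008, 0.018, 0.42, 255],
    [0, 0, 0, -0.008, 0.018, 0.42, 255],
    [0, 0, 0, -0.008, 0.018, 0.42, 255],
  ],
)

```text
time: 15.65
ee_pos: [628.7, 205.2, 93.0]
ee_rot: [-3.125, 0.318, -0.001]
wrist_force: [-0.3, 1.2, 0.0]
gripper_width: 20.0
```

```bash
python3 - <<'E'
from a import *
o,T,Cm,ims=look("p3"); model(o,T,Cm)
W=Cm["wrist"]; i=ims["wrist"].astype(int)
print("pred",proj(W,[[638.4,252.5,105],[617.8,150.6,105],[628.1,201.6,105]]).round(1).tolist())
for y in range(180,245,8):
    x=np.nonzero((np.ptp(i[y,295:340],axis=1)<28)&(i[y,295:340,0]>110))[0]+295
    print(y,(int(x.min()),int(x.max())) if len(x) else None,end="; ")
s=ims["scene"]; f=lambda m,x,y,w,h:cv2.resize(m[y:y+h,x:x+w],(400,300),interpolation=cv2.INTER_CUBIC)
save(np.vstack([np.hstack([f(ims["wrist"],220,170,200,150),f(s,360,245,100,75)]),np.hstack([f(s,140,160,340,255),f(ims["top"],150,140,340,255)])]),"c10.png")
E
```

```text
15.65 [628.70820709 205.19852512  92.97700872] yaw -11.6283983138283 tilt [0.0004 0.0003] 20.04824547110967 [-0.33579115  1.15788324  0.0407896 ]
clip wrist 0.68 [316.6 304.6]
clip scene 0.73 [408.4 273.4]
tip_a wrist 0.85 [296.8 279.9]
tip_a wrist 0.61 [338.8 282.4]
tip_a scene 0.83 [405.6 286.9]
tip_a scene 0.39 [413.8 274.3]
card_a_top wrist 0.59 [319.8 287.8]
card_a_top scene 0.93 [405.7 278.4]
red wrist [ 280  238   73  165 6254] [317.1 312.3]
red wrist [268 111  14  10  18] [275.1 116.4]
red wrist [304 129  12   1  12] [309.5 129. ]
red scene [ 462    0  160   54 3436] [567.6  21.3]
red scene [   0  359  637  121 1553] [319.8 420.4]
red scene [393 262  28  30 318] [405.5 280.2]
red top [533 349  44  17 234] [550.3 358.5]
red top [420 223  32  16 208] [432.6 232.2]
red top [463 143  24  38 152] [477.2 165.7]
hinge [628.  201.8 118.5] [('wrist', [[317.7, 302.9]]), ('scene', [[409.5, 274.9]]), ('top', [[227.4, 208.0]])]
tip_a [618.2 203.8  92.5] [('wrist', [[298.5, 281.8]]), ('scene', [[409.4, 276.8]]), ('top', [[228.4, 214.1]])]
tip_b [637.8 199.8  92.5] [('wrist', [[336.6, 281.8]]), ('scene', [[406.2, 285.3]]), ('top', [[230.2, 205.0]])]
jawB bot +y [650.7 222.6  92.5] [('wrist', [[353.2, 235.6]]), ('scene', [[417.2, 293.1]]), ('top', [[219.5, 199.3]])]
jawB bot -y [640.6 173.7  92.5] [('wrist', [[350.7, 325.0]]), ('scene', [[392.7, 284.4]]), ('top', [[242.3, 203.5]])]
pred [[317.6, 185.2], [318.1, 382.8], [317.9, 291.5]]
180 None; 188 (317, 318); 196 (316, 318); 204 (316, 318); 212 (316, 318); 220 (317, 317); 228 (316, 318); 236 (316, 318); 244 (316, 318);
```

View pics/c10.png

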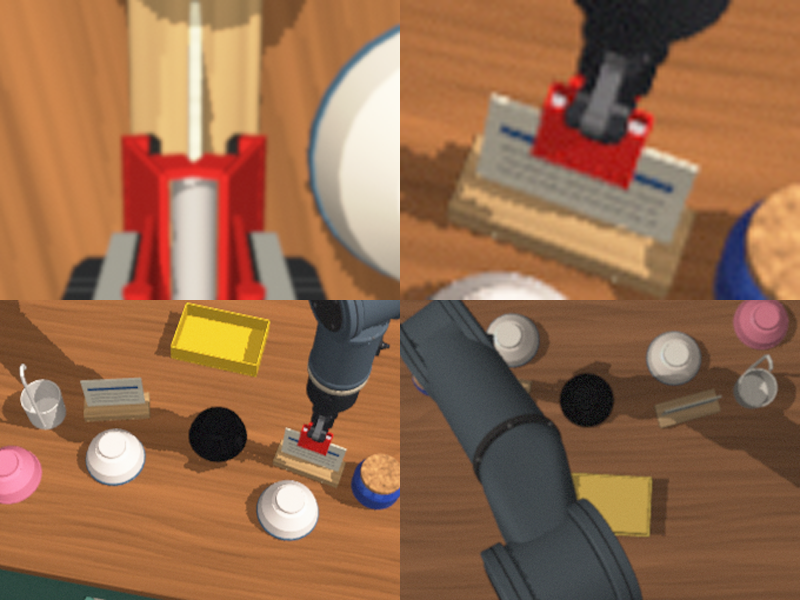

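The last view shows the clip astride the middle of card_a's top edge. The card line is at columns 316–318 and the clip centre at 317. Tray, bowls, jar and ladle all look to be where they were.

```bash
python3 -c "
from station import ctrl
print(ctrl.sign_off())"
```

```text
the job is handed in; nothing more can be done
None
```

I took the clip off the tray by squeezing its handles. It is now held wide open around the middle of the top edge of card_a, the card beside the sugar jar, and the job is handed in at about 15.7 s on the clock.

What the last checks showed:
- **Opening:** the gripper reads 20.0 mm. Fully squeezed should be 21 mm over the outside, so the jaws are at their stop.
- **Square and centred:** the card's edge is at columns 316–318 in the wrist view and the clip's centre at about 317. The edge runs straight along the image, so the yaw error is under about 0.5°. Along the card, the clip is within about 1 mm of the middle.
- **Depth:** the hinge is at z ≈ 118.5 mm, so the edge is about 12.5 mm inside the jaws and about 8.5 mm below the spring barrel.
- **No contact:** the wrist force is about 1 N or less, which is within the sensor noise.
- **Other things:** the tray, bowls, jar, ladle and cards look unmoved in the final scene picture. I judged this by eye, not by measuring each one.

**What disagreed:**
- **Fingertip height:** the real fingertips sat about 40 mm behind the stated TCP. I found this in two camera views and confirmed it with a gentle partial close that passed over the handles. I then gripped lower to suit.
- **Push on the rim:** squeezing the clip on the tray pressed down with about 22 N for a moment, below the 40 N limit.
- **Hinge height:** early estimates of where the hinge sat in the grip varied by several mm. The value I used then matched the wrist and scene cameras to about 1–2 px.

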